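# Pair a door closer with its mounting plate

## Robot

A 6-joint arm with a two-finger parallel gripper is mounted at the origin on the work surface. World frame = base frame: x ahead of the robot, y to its left, z up, the work surface at z = 0. Lengths are in m, angles in rad, forces in N, time in s.
With the tool pointing down it reaches from about 0.35 to 0.775 m from the base axis. Payload 5.5 kg.
Tool frame: the origin (TCP) lies midway between the tips of the shut fingers; the grasp point (between the pads) lies 19 mm behind it; x points along the fingers, y is the direction in which the jaws open and shut, and the axes are right-handed (so a half turn about x gives the same grasp; the last joint's range is limited). The gripper opens to 85 mm and grips with 20 to 120 N. Pads are 22 mm wide; open, the fingers measure 114 mm over their backs; the gripper's body (76 mm by 85 mm) begins 54 mm behind the grasp point. The pads swing forward as they close: fully open they stand 13 mm farther back than shut.
Start: joints at [-1.478, 0.313, 0.046, 1.304, 0, 1.431], TCP at [0.133, -0.56, 0.231] pointing down, gripper open.
Joint ranges: [-2.76, 2.76], [-0.86, 1.69], [-1.03, 1.26], [-2.2, 2.34], [-1.47, 1.5], [-3.14, 3.14]. Speed limits (rad/s): [2.57, 2.57, 3.14, 3.14, 3.14, 3.14].

## Interface

Orientations are given as a unit quaternion [w, x, y, z].
In Python, from workcell import env, optics, order, models gives the robot as it stands. The module is installed in compiled form; this text tells all that it offers.
- The arm moves only by the tool servo_tool, never from a script. Its argument "moves" is a list of rows, each a list of 5 numbers: the shift along the tool's x, y, z in cm, then the turn about the tool's x in rad, then the closure, from -1 (fully open) to 1 (shut). A call has exactly 10 rows; each row shifts and turns the commanded pose from where the row before left it, along the tool's axes as they then stand; what a row does not reach is not made up. A row lasts 1/8 s, in which the tool goes at most 62.5 mm and 10.7 degrees, less where a joint would pass 70% of its speed; a pose out of reach is approached as far as the arm can. A call is refused whole if a number of a shift passes 6.25 or a number of a turn 0.188, either way. A call with a gripper value outside its range is refused whole. The fingers move at their own pace and stop on an object; "grip_force" is the grip in N (left out, the last holds). Time passes only in rows, so rows that do not move let the fingers close, or fill a call up. It gives the time, the measured TCP pose, the force and the opening at its end, in the units of the state.
- env.get_state(): the state, without advancing time (a new reading comes with each control period).
- optics.read_camera(name): name is "side" or "top" or "wrist"; returns a dict with "pixels" (384x512x3 uint8, blue, green, red), "vertical_fov" (degrees; the focal length in pixels is half the picture's height over the tangent of half this angle, whatever the lens; pixels are square), "cx", "cy" (the principal point, pixels), "k1" (the pictures are not rectified: a ray, as slopes to the right and down, at radius r is drawn at 1 + k1 r^2 times it, then the intrinsics apply), "extrinsics" (4x4, takes a point from world to camera coordinates). Camera axes: x right, y up, looking along -z (the intrinsics and any distortion apply to the point x, -y, -z); pixel columns grow to the right and rows downward; lengths in m; the calibration is good to about 2 mm. A picture is of the moment at which its call begins. There is no depth.
- order.hand_in(): hands the job in, once; it reports no verdict.
Trained networks look in a picture, given as the dict that the camera call returned (one of the last four; its "shot" number tells which), for a name from the list of things; names that differ only in an ending like _2 or _b are one class to them, and where a whole thing is asked for, a point or a joint stands for the part that bears it (a point fixed in the world has none). Each returns a list of dicts, best first, with "conf" (0 to 1); they miss things now and then, are a little off and sometimes report something else, mostly with a low value. They report only what shows in the picture. A call takes as long as a camera call. They do not tell look-alikes from the thing itself.
- models.outline_of(name, picture): "pixels" (384x512 bool, what is visible of it) and "location" ([column, row] in pixels, amid what is visible of it).
- models.pinpoint(name, picture): "location" ([column, row] in pixels: a listed point, or the origin of a listed thing).
The state is a dict: "clock": time; "joint_pos": joint angles; "qvel": joint speeds; "tau": joint torques, N m; "tcp_pos": TCP position; "orientation": TCP orientation; "wrist_force": force on the tool from outside, world axes, zero at the start; "ft_torque": the same for the moment, N m; "finger_gap": finger opening in m.
Only numpy, scipy, OpenCV 4.12 (cv2) and the standard library are available. Lean on these libraries where they do the work, as an engineer would, in place of code of your own. Each camera call takes 0.05 s, during which the arm holds its last target.

## Task

The thin mounting plate lies in the shallow channel of the little plywood shelf, where it cannot be gripped: with light pressure from above slide it out until a good part of it overhangs the shelf's open end, then grip it by that end and lift it off. Set it down (do not drop it) flat on the upturned back of the door closer, lengthways, squared up and centred, and let go. Do not shove the closer about, and leave the padlock, door knob, carton and screwdriver alone.

Things in the scene. Friction and masses are not known exactly. Their poses are not given: they have to be found in the camera images.
- plate: flat aluminium mounting plate 190 x 56 x 4 mm, about 0.12 kg; origin at the centre of its underside, x along its length, y across, z up. Starts flat in the shelf's channel, nearly parallel to it, its origin at x = -12 to 0 mm in the shelf's frame. Its screw holes are only drawn. It slides easily on the varnished floor: fingertips pressing down with 5 to 20 N drag it along, but may slip.
- shelf: small fixed plywood shelf 220 x 96 mm; origin at the centre of its foot, x along its channel, z up. The plate lies on its floor, z = 70 mm, x = -110 to +110 mm. Side rails 16 mm wide leave a channel 64 mm wide and, like the stop at the +x end, rise 10 mm above the floor (6 mm above the plate's top): fingers get neither beside nor behind the plate. The -x end, towards the robot, is open.
- shelf_mouth (a point): middle of the floor's edge at the open end (x = -110 mm, z = 70 mm in the shelf's frame); floor and rails end here and the air beyond is free. The plate tips off once its centre passes this edge.
- shelf_stop (a point): foot of the back stop's inner face (x = +98 mm, z = 70 mm in the shelf's frame); the stop is 12 mm thick.
- closer: body of a door closer, a grey metal block 170 x 40 x 60 mm high, about 1.4 kg, loose on the bench with its flat back upwards; origin at the centre of its underside, x along its length, z up. A spindle stub 14 mm across sticks 9 mm out of each long side at x = +20, z = 26 mm. A centred plate overhangs its top by 8 mm at each side and 10 mm at each end; either way round will do.
- closer_top (a point): centre of the closer's flat upturned back, 60 mm above the bench, where the plate's centre goes.
- padlock: brass padlock lying flat, body 52 x 60 x 22 mm, steel shackle reaching 68 mm towards its +x; origin under the centre of its body. Bystander.
- doorknob: steel door knob standing on its rose, 68 mm across, 67 mm high; origin at the centre of its foot. Bystander.
- carton: closed cardboard carton 110 x 75 x 60 mm; origin at the centre of its underside. Bystander.
- screwdriver: screwdriver with a red handle, lying flat beyond the padlock, handle to its -x; origin under its middle. Bystander.
Not all that is in view belongs to the job. Leave any purple or yellow look-alike of the shelf alone.

How it is judged:
On the way, in this order (a step that is already met when the one before it is completed fails the run):
1. the plate, still lying flat on the shelf's floor, overhangs the open end by more than 40 mm (x of plate in the frame of shelf below -0.055 m and z of plate in the frame of shelf between 0.067 and 0.073 m and angle between plate's own z axis and vertical below 0.05 rad), for 0.2 s.
2. the plate is lifted clear of the shelf (height (world z) of plate above 0.095 m and contact force between plate and shelf below 0.05 N and contact force between plate and the fingers above 1 N), for 0.2 s.
At the end, for the whole second after the job is handed in: The plate rests flat (within 0.05 rad) on the closer's upturned back, its centre within 15 mm of the closer's centre lengthways and 8 mm crossways, its length within 0.1 rad of the closer's; it is at rest, and the closer lies on the bench within 30 mm of where it was (z of plate in the frame of closer between 0.057 and 0.064 m and x of plate in the frame of closer between -0.015 and 0.015 m and y of plate in the frame of closer between -0.008 and 0.008 m and angle between the x axis of plate and the x axis of closer, either way round below 0.1 rad and angle between each of plate, closer's own z axis and vertical below 0.05 rad and linear speed of plate below 0.02 m/s and distance of closer from where it was at the start of the episode below 0.03 m); the robot touches nothing.
It fails at once if the plate falls freely (drops by more than about 10 mm) (contact force between plate and the fingers below 0.05 N and linear speed of plate above 0.45 m/s).
It fails at once if the plate is pressed into the shelf with more than 70 N (contact force between plate and shelf above 70 N).
It fails at once if the closer is shoved more than 30 mm (distance of closer from where it was at the start of the episode above 0.03 m).
It fails at once if padlock, door knob, carton or screwdriver is moved more than 20 mm (distance of any of padlock, doorknob, carton, screwdriver from where it was at the start of the episode above 0.02 m).
It also fails if it takes over 54 s, if anything falls off the work surface, if the arm or the gripper's body presses on something with over 40 N, if the wrist force passes 120 N, or if a joint passes its speed limit or range.

## Working session

There is one attempt and no reset: what is moved stays moved. The work goes in short steps, Python scripts to look and compute and a tool call to move; the robot and the scene stay as the last step left them, time stands still between calls to the robot, and variables do not carry over. Pictures are saved under pics/ and viewed, and the job is handed in when it is done.

Besides the shell and the picture viewer there is one more tool, called after "Request:" by a JSON object that holds its "name" and its "arguments", one argument or row to a line. servo_tool: Moves the arm, as the interface text tells. Its arguments: {"type":"object","properties":{"moves":{"type":"array"},"grip_force":{"type":"number"}},"required":["moves"]}

```bash
mkdir -p pics; ls; cat > h.py <<'E'
import numpy as np, cv2
from workcell import env, optics, order, models
def shot(n,fn=None):
    p=optics.read_camera(n)
    if fn: cv2.imwrite('pics/'+fn,p['pixels'])
    return p
def K(p):
    h,w=p['pixels'].shape[:2]; f=h/2/np.tan(np.radians(p['vertical_fov'])/2); return f
def ray(p,uv):
    f=K(p); d=(np.array(uv,float)-[p['cx'],p['cy']])/f
    s=d.copy()
    for _ in range(30): s=d/(1+p['k1']*(s@s))
    E=np.array(p['extrinsics']); R=E[:3,:3]; t=E[:3,3]
    v=R.T@np.array([s[0],-s[1],-1.]); return -R.T@t, v
def onz(p,uv,z):
    o,v=ray(p,uv); return o+v*(z-o[2])/v[2]
def proj(p,X):
    E=np.array(p['extrinsics']); c=E[:3,:3]@np.array(X)+E[:3,3]
    s=np.array([c[0],-c[1]])/-c[2]; return s*(1+p['k1']*(s@s))*K(p)+[p['cx'],p['cy']]
E
python3 - <<'E'
from h import *
s=env.get_state(); print({k:np.round(v,3) for k,v in s.items()})
for n in ['top','side','wrist']:
    p=shot(n,n+'0.png'); print(n,p['vertical_fov'],p['cx'],p['cy'],p['k1']); E=np.array(p['extrinsics']); print((-E[:3,:3].T@E[:3,3]).round(3))
    for t in ['plate','shelf','shelf_mouth','shelf_stop','closer','closer_top','padlock','doorknob','carton','screwdriver']:
        r=models.pinpoint(t,p); print(t,[(np.round(a['location'],1).tolist(),round(a['conf'],2)) for a in r[:3]])
E
```

```text
pics
{'clock': np.float64(0.0), 'joint_pos': array([-1.478,  0.314,  0.045,  1.304, -0.   ,  1.431]), 'qvel': array([ 0.001, -0.   , -0.   ,  0.001,  0.001, -0.002]), 'tau': array([ 1.0000e-03, -4.8063e+01,  2.9853e+01,  1.9000e-02, -0.0000e+00,
        0.0000e+00]), 'tcp_pos': array([ 0.133, -0.559,  0.23 ]), 'orientation': array([ 0.081,  0.702,  0.083, -0.702]), 'wrist_force': array([ 0.183, -0.39 ,  0.009]), 'ft_torque': array([-0.048,  0.034,  0.007]), 'finger_gap': np.float64(0.086)}
top 53.56874434124878 255.16934661472723 193.5652048975308 -0.03451206649038517
[0.396 0.018 1.249]
plate [([199.5, 169.3], 0.63)]
shelf [([156.3, 271.8], 0.79), ([204.6, 170.7], 0.64), ([135.8, 121.4], 0.56)]
shelf_mouth [([149.0, 314.3], 0.96), ([144.0, 142.4], 0.63), ([208.9, 199.2], 0.56)]
shelf_stop [([196.1, 135.8], 0.86), ([118.3, 86.1], 0.82), ([145.8, 242.7], 0.66)]
closer [([319.7, 169.4], 0.95)]
closer_top [([325.2, 168.4], 0.87)]
padlock [([253.4, 164.9], 0.81)]
doorknob [([382.6, 181.4], 0.61)]
carton [([114.8, 191.4], 0.72), ([382.1, 177.4], 0.5), ([191.5, 135.2], 0.18)]
screwdriver [([258.1, 116.9], 0.86)]
side 47.98119931393981 253.81644289923713 192.64897100338692 -0.14725280164066087
[0.083 1.013 0.932]
plate [([208.8, 216.6], 0.82)]
shelf [([122.4, 265.3], 0.82), ([211.3, 229.8], 0.78), ([297.8, 300.9], 0.68)]
shelf_mouth [([155.2, 249.7], 0.95), ([342.2, 293.1], 0.84), ([240.9, 217.1], 0.74)]
shelf_stop [([265.1, 277.5], 0.92), ([176.3, 211.6], 0.71)]
closer [([255.2, 163.4], 0.63)]
closer_top []
padlock [([223.3, 199.9], 0.82)]
doorknob []
carton [([189.9, 311.6], 0.75)]
screwdriver [([186.6, 183.4], 0.68)]
wrist 61.20254260215126 259.3392673415024 187.8144888849324 -0.030377282371875428
[ 0.214 -0.54   0.375]
plate []
shelf []
shelf_mouth []
shelf_stop []
closer []
closer_top []
padlock []
doorknob []
carton []
screwdriver []
```

View pics/top0.png

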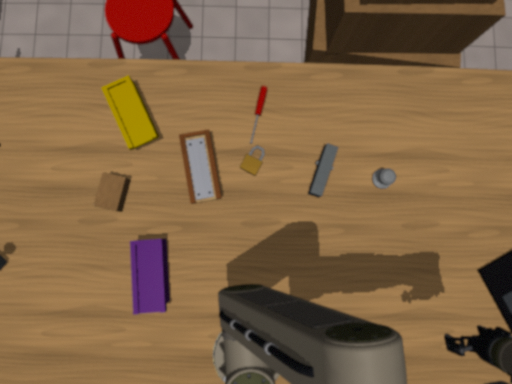

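View pics/side0.png

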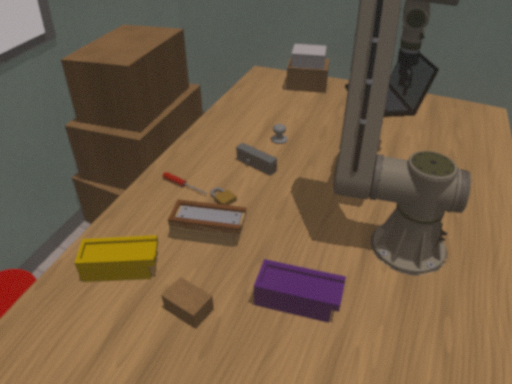

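Candidates for the shelf in the top view are yellow (130,113), purple (150,275) and plywood holding the silver plate (200,168). I choose the plywood one. The closer is the grey bar at (323,170). Next is the close crop and a coarse measurement.

```bash
python3 - <<'E'
from h import *
p=shot('top'); im=p['pixels']
c=cv2.resize(im[110:220,165:345],None,fx=4.4,fy=4.4,interpolation=cv2.INTER_CUBIC); cv2.imwrite('pics/crop1.png',c)
def best(t,near):
    r=models.outline_of(t,p); 
    return min(r,key=lambda a:np.hypot(*(np.array(a['location'])-near)))
for t,near,z in [('shelf',(200,168),.078),('plate',(200,168),.074),('closer',(323,170),.06)]:
    a=best(t,near); m=np.array(a['pixels'],bool); print(t,a['conf'],a['location'],m.sum())
    v,u=np.nonzero(m); P=np.array([onz(p,(x,y),z)[:2] for x,y in zip(u,v)])
    (cx,cy),(w,h),ang=cv2.minAreaRect((P*1000).astype(np.float32)); print(cx,cy,w,h,ang)
for n,uv,z in [('mouth',(208.9,199.2),.07),('stop',(196.1,135.8),.07),('plate',(199.5,169.3),.07),('ctop',(325.2,168.4),.06),('closer',(319.7,169.4),.0),('pad',(253,165),0),('knob',(382.6,181.4),0),('sd',(258,117),0)]: print(n,onz(p,uv,z).round(3))
E
```

```text
shelf 0.74 [208.7, 161.9] 1142
592.245849609375 161.78173828125 225.4376983642578 100.5676498413086 11.120941162109375
plate 0.94 [198.6, 167.2] 1093
586.7072143554688 162.5832977294922 189.607177734375 58.63666534423828 11.261069297790527
closer 0.6 [320.3, 168.7] 784
590.3624877929688 -224.35992431640625 54.93110656738281 177.31471252441406 68.06861114501953
mouth [0.49  0.133 0.07 ]
stop [0.689 0.178 0.07 ]
plate [0.583 0.164 0.07 ]
ctop [ 0.594 -0.232  0.06 ]
closer [ 0.6   -0.227  0.   ]
pad [ 0.611 -0.004  0.   ]
knob [ 0.564 -0.439  0.   ]
sd [ 0.775 -0.018  0.   ]
```

View pics/crop1.png

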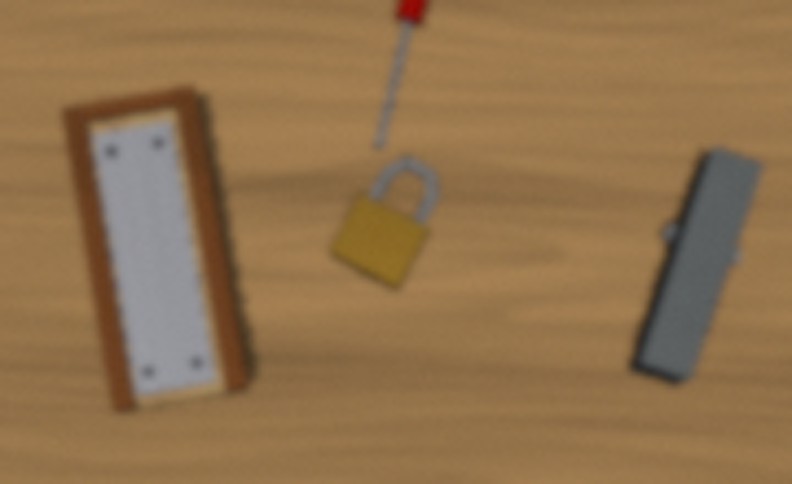

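The crop confirms it: brown plywood rails, with a silver plate carrying four drawn holes. The mouth edge is at the bottom, towards the robot. The closer lies to the right with its stubs visible. Now I'll work out the tool axes and the path.

```bash
cat >> h.py <<'E'
from scipy.spatial.transform import Rotation as Ro
def tool():
    s=env.get_state(); q=s['orientation']; return np.array(s['tcp_pos']),Ro.from_quat([q[1],q[2],q[3],q[0]]).as_matrix()
def plan(target,yaw=None,n=10,rows=True):
    """yaw = wanted world heading of tool y (mod pi). straight"""
    p,R=tool(); t=0
    cur=np.arctan2(R[1,1],R[0,1])
    if yaw is not None:
        d=(yaw-cur+np.pi/2)%np.pi-np.pi/2
        # tool x down: turning + about tool x = - heading
        t=d*np.sign(R[2,0])
    D=(np.array(target)-p)
    print('cur',p.round(4),'heading y',round(np.degrees(cur),2),'turn',round(t,3),'xaxis',R[:,0].round(3),'tool delta cm',(R.T@D*100).round(2))
    if rows:
        for i in range(n):
            Rr=R@Ro.from_rotvec([t*i/n,0,0]).as_matrix(); print((Rr.T@D*100/n).round(2),round(t/n,3))
E
python3 - <<'E'
from h import *
print(tool()[1].round(3))
p=shot('wrist'); E=np.array(p['extrinsics']); print('cam look',-E[2,:3].round(3),'up',E[1,:3].round(3))
plan([0.47,-0.15,0.27],np.radians(-77.7))
E
```

```text
[[-0.     0.231 -0.973]
 [-0.    -0.973 -0.231]
 [-1.     0.     0.   ]]
cam look [-0.316 -0.075 -0.946] up [ 0.92   0.218 -0.325]
cur [ 0.1326 -0.5595  0.2313] heading y -76.66 turn 0.018 xaxis [-0. -0. -1.] tool delta cm [ -3.87 -32.06 -42.27]
[-0.39 -3.21 -4.23] 0.002
[-0.39 -3.21 -4.22] 0.002
[-0.39 -3.22 -4.22] 0.002
[-0.39 -3.23 -4.21] 0.002
[-0.39 -3.24 -4.2 ] 0.002
[-0.39 -3.24 -4.2 ] 0.002
[-0.39 -3.25 -4.19] 0.002
[-0.39 -3.26 -4.19] 0.002
[-0.39 -3.27 -4.18] 0.002
[-0.39 -3.27 -4.17] 0.002
```

Request:
{"name": "servo_tool", "arguments": {
  "moves": [
    [-0.4,-2.5,-5.1,0,0.99],
    [-0.4,-2.5,-5.1,0,0.99],
    [-0.4,-2.5,-5.1,0,0.99],
    [-0.4,-2.5,-5.1,0,0.99],
    [-0.4,-2.5,-5.1,0,0.99],
    [-0.4,-2.5,-5.1,0,0.99],
    [-0.4,-2.5,-5.1,0,0.99],
    [-0.4,-2.5,-5.1,0,0.99],
    [-0.4,-2.5,-5.1,0,0.99],
    [0,0,0,0,0.99]
  ]
}}

```text
clock: 3.15
tcp_pos: [0.5299, -0.232, 0.2672]
orientation: [0.084, 0.702, 0.084, -0.702]
wrist_force: [-0.7, 0.4, 0.0]
finger_gap: 0.0001
```

```bash
python3 - <<'E'
from h import *
p=shot('wrist','w1.png')
for t in ['closer','closer_top','plate','shelf_mouth']:
    for a in models.pinpoint(t,p)[:2]: print(t,a['location'],a['conf'],onz(p,a['location'],{'closer':0,'closer_top':.06}.get(t,.07)).round(4))
plan([.59,.16,.27],np.radians(-77.7),rows=False)
E
```

```text
closer [270.3, 96.5] 0.91 [ 0.5922 -0.2307  0.    ]
closer_top [272.2, 101.8] 0.6 [ 0.5902 -0.2313  0.06  ]
cur [ 0.5264 -0.2356  0.2672] heading y -76.76 turn 0.016 xaxis [-0.001 -0.    -1.   ] tool delta cm [ -0.28 -37.05 -15.25]
```

View pics/w1.png

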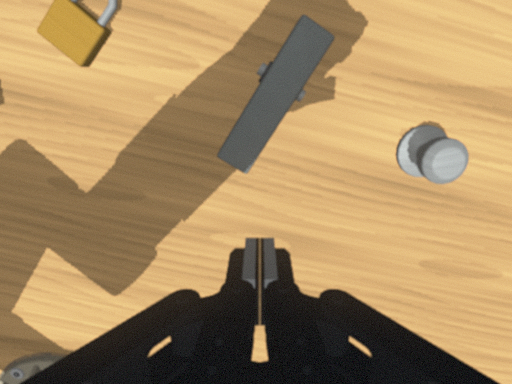

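```bash
python3 - <<'E'
from h import *
p=shot('wrist'); im=p['pixels']
cv2.imwrite('pics/w1c.png',cv2.resize(im[0:185,200:350],None,fx=4,fy=3.2*1.0,interpolation=cv2.INTER_CUBIC)[:600])
a=models.outline_of('closer',p)[0]; m=np.array(a['pixels'],np.uint8)
print(a['conf'],m.sum())
hsv=cv2.cvtColor(im,cv2.COLOR_BGR2HSV)
m2=((hsv[...,1]<70)&(hsv[...,2]<140)&(cv2.dilate(m,np.ones((9,9)))>0)).astype(np.uint8)
for M in (m,m2):
    M=cv2.morphologyEx(M,cv2.MORPH_OPEN,np.ones((15,15),np.uint8))
    v,u=np.nonzero(M); P=np.array([onz(p,(x,y),.06)[:2] for x,y in zip(u,v)])*1000
    print(M.sum(),cv2.minAreaRect(P.astype(np.float32)))
for c in [(307,15),(333,36),(247,172),(218,156)]: print(onz(p,c,.06).round(4))
E
```

```text
0.81 6713
6518 ((592.828857421875, -230.9891815185547), (53.70302963256836, 169.31495666503906), 75.65882873535156)
6248 ((592.925537109375, -231.32701110839844), (52.58086013793945, 168.527587890625), 76.5617904663086)
[ 0.6743 -0.2486  0.06  ]
[ 0.6621 -0.2788  0.06  ]
[ 0.5056 -0.2263  0.06  ]
[ 0.5162 -0.1911  0.06  ]
```

View pics/w1c.png

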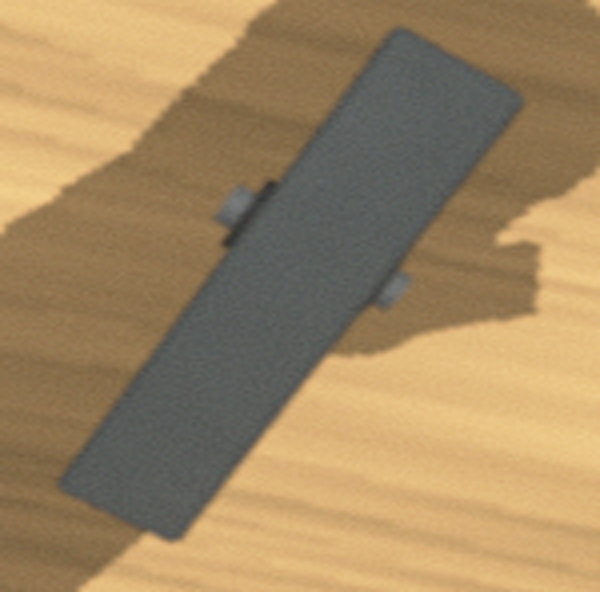

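```bash
cat >> h.py <<'E'
from scipy.optimize import minimize
def fit(p,M,L,W,z0,z1,x0,xs=(0,0)):
    S=4
    Mb=cv2.resize(M.astype(np.float32),None,fx=S,fy=S)
    def ren(q,):
        c,s=np.cos(q[2]),np.sin(q[2]); pts=[]
        for a in (-L/2,L/2):
            for b in (-W/2,W/2):
                for z in (z0,z1): pts.append(proj(p,[q[0]+c*a-s*b,q[1]+s*a+c*b,z]))
        h=cv2.convexHull(np.array(pts,np.float32)); I=np.zeros(Mb.shape,np.float32)
        cv2.fillConvexPoly(I,np.round((h+.5)*S*16).astype(np.int32),1.,shift=4); return I
    def cost(q):
        I=ren(q); return 1-np.minimum(I,Mb).sum()/np.maximum(I,Mb).sum()
    best=None
    for dx in (0,.004):
        q0=np.array(x0); sim=np.array([q0,q0+[.008,0,0],q0+[0,.008,0],q0+[0,0,.06]])+[dx,-dx,0]
        r=minimize(cost,q0,method='Nelder-Mead',options=dict(initial_simplex=sim,xatol=1e-5,fatol=1e-6))
        if best is None or r.fun<best.fun: best=r
    return best.x,best.fun
E
python3 - <<'E'
from h import *
print(env.get_state()['tcp_pos'])
p=shot('wrist'); im=p['pixels']
a=models.outline_of('closer',p)[0]; m=np.array(a['pixels'],np.uint8)
hsv=cv2.cvtColor(im,cv2.COLOR_BGR2HSV)
m2=((hsv[...,1]<70)&(hsv[...,2]<140)&(cv2.dilate(m,np.ones((9,9)))>0)).astype(np.uint8)
m3=cv2.morphologyEx(m2,cv2.MORPH_OPEN,cv2.getStructuringElement(cv2.MORPH_ELLIPSE,(15,15)))
for M in (m,m2,m3): print(fit(p,M,.17,.04,0,.06,[.59,-.232,-.35]))
for c in [(300,8),(331,31),(244,169),(215,152)]: print(onz(p,c,.06).round(4))
print(env.get_state()['tcp_pos'])
pt=shot('top'); a=models.outline_of('closer',pt)[0]; print(fit(pt,np.array(a['pixels']),.17,.04,0,.06,[.59,-.232,-.35]))
E
```

```text
[ 0.52644363 -0.23575607  0.26739669]
(array([ 0.59286645, -0.23024219, -0.32690443]), np.float64(0.06423109769821167))
(array([ 0.59304014, -0.2298832 , -0.3303916 ]), np.float64(0.0663374662399292))
(array([ 0.59304519, -0.22993242, -0.32731182]), np.float64(0.06937134265899658))
[ 0.6788 -0.2405  0.06  ]
[ 0.6662 -0.2758  0.06  ]
[ 0.5083 -0.2224  0.06  ]
[ 0.52   -0.1871  0.06  ]
[ 0.52664044 -0.23561231  0.26743472]
(array([ 0.59542044, -0.22961678, -0.33523246]), np.float64(0.1147037148475647))
```

Request:
{"name": "servo_tool", "arguments": {
  "moves": [
    [0,-4.2,-1.0,0,0.99],
    [0,-4.2,-1.0,0,0.99],
    [0,-4.2,-1.0,0,0.99],
    [0,-4.2,-1.0,0,0.99],
    [0,-4.2,-1.0,0,0.99],
    [0,-4.2,-1.0,0,0.99],
    [0,-4.2,-1.0,0,0.99],
    [0,-4.2,-1.0,0,0.99],
    [0,-4.2,-1.0,0,0.99],
    [0,0,0,0,0.99]
  ]
}}

```text
clock: 4.95
tcp_pos: [0.5274, 0.1562, 0.2672]
orientation: [0.083, 0.702, 0.084, -0.702]
wrist_force: [0.4, -1.2, 0.2]
finger_gap: 0.0002
```

```bash
python3 - <<'E'
from h import *
shot('wrist'); p=shot('wrist','w2.png')
for t in ['plate','shelf','shelf_mouth','shelf_stop']:
    for a in models.pinpoint(t,p)[:2]: print(t,a['location'],a['conf'],onz(p,a['location'],0 if t=='shelf' else .07).round(4))
for t,d in (('plate',(.19,.056,.07,.074)),('shelf',(.22,.096,0,.08))):
    for a in models.outline_of(t,p)[:2]:
        m=np.array(a['pixels'],np.uint8); 
        if t=='shelf':
            cs,_=cv2.findContours(m,0,1); c=cv2.convexHull(np.concatenate(cs)); m=cv2.fillConvexPoly(m*0,c,1)
        print(t,a['conf'],m.sum(),fit(p,m,*d,[.59,.16,.21]))
plan([.55,.15,.2],None,rows=False)
E
```

```text
plate [262.0, 101.6] 0.67 [0.586  0.1659 0.07  ]
shelf [113.6, 294.4] 0.59 [0.2529 0.3173 0.    ]
shelf_mouth [260.1, 194.5] 0.77 [0.4875 0.1442 0.07  ]
shelf_stop [94.0, 264.4] 0.61 [0.3519 0.3201 0.07  ]
plate 0.98 10663 (array([0.58737656, 0.16380213, 0.1992118 ]), np.float64(0.01837247610092163))
cur [0.5279 0.1529 0.2673] heading y -76.76 turn 0 xaxis [ 0. -0. -1.] tool delta cm [ 6.73  0.79 -2.09]
```

View pics/w2.png

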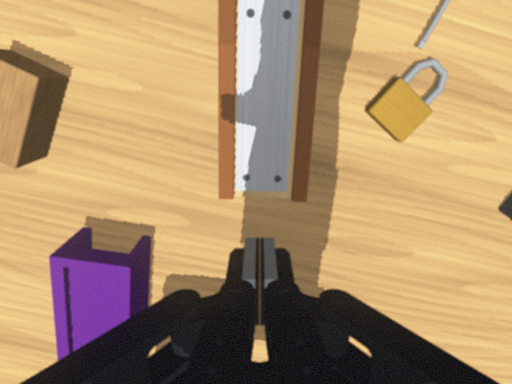

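```bash
python3 - <<'E'
from h import *
p=shot('wrist'); im=p['pixels']
cv2.imwrite('pics/w2c.png',cv2.resize(im[0:210,190:350],None,fx=3.6,fy=2.8,interpolation=cv2.INTER_CUBIC))
q=shot('top')
for a in models.outline_of('shelf',q)[:4]:
    m=np.array(a['pixels'],np.uint8); 
    if abs(a['location'][0]-200)>20: continue
    cs,_=cv2.findContours(m,0,1); c=cv2.convexHull(np.concatenate(cs)); m=cv2.fillConvexPoly(m*0,c,1)
    print('top shelf',a['conf'],fit(q,m,.22,.096,0,.08,[.59,.16,.21]))
for a in models.outline_of('plate',q)[:1]: print('top plate',fit(q,np.array(a['pixels']),.19,.056,.07,.074,[.59,.16,.2]))
for a in models.pinpoint('shelf_stop',q)+models.pinpoint('shelf_mouth',q): print(a['location'],a['conf'],onz(q,a['location'],.07).round(4))
E
```

```text
top shelf 0.76 (array([0.59847349, 0.14749223, 0.34306123]), np.float64(0.39851272106170654))
top plate (array([0.58663567, 0.16186727, 0.18217502]), np.float64(0.48027902841567993))
[118.5, 85.6] 0.75 [0.849  0.4307 0.07  ]
[195.0, 136.5] 0.58 [0.687  0.1815 0.07  ]
[250.7, 163.8] 0.57 [0.6029 0.0047 0.07  ]
[206.7, 196.9] 0.65 [0.4966 0.1398 0.07  ]
```

View pics/w2c.png

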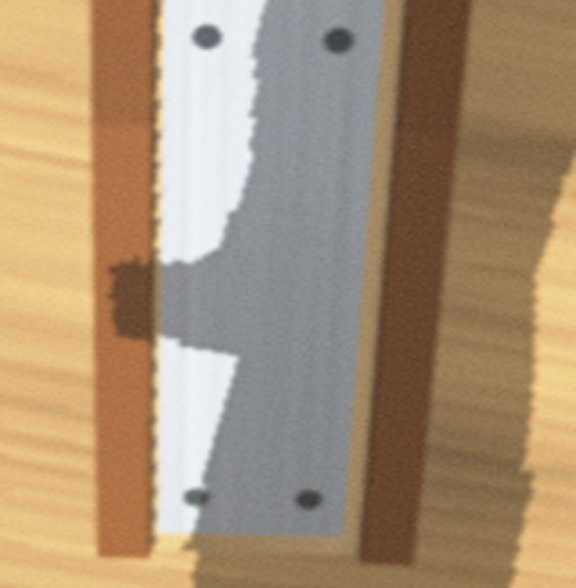

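```bash
python3 - <<'E'
from h import *
p=shot('wrist')
for n,a,z in [('Lo near',(98,556),.08),('Lo far',(91,3),.08),('Ro near',(414,563),.08),('Ro far',(470,3),.08),('P nl',(157,534),.074),('P nr',(343,537),.074),('P right far',(384,3),.074)]:
    print(n,onz(p,(190+a[0]/3.6-.5,a[1]/2.8-.5),z).round(4))
E
```

```text
Lo near [0.4764 0.1892 0.08  ]
Lo far [0.6642 0.2275 0.08  ]
Ro near [0.4956 0.0952 0.08  ]
Ro far [0.6863 0.1344 0.08  ]
P nl [0.4872 0.1737 0.074 ]
P nr [0.4991 0.118  0.074 ]
P right far [0.6825 0.1552 0.074 ]
```

```bash
python3 - <<'E'
from h import *
plan([.633,.172,.095],.202-np.pi/2,n=8)
E
```

```text
cur [0.5277 0.1538 0.2673] heading y -76.67 turn 0.031 xaxis [ 0. -0. -1.] tool delta cm [ 17.23   0.65 -10.66]
[ 2.15  0.08 -1.33] 0.004
[ 2.15  0.08 -1.33] 0.004
[ 2.15  0.07 -1.33] 0.004
[ 2.15  0.07 -1.33] 0.004
[ 2.15  0.06 -1.33] 0.004
[ 2.15  0.06 -1.33] 0.004
[ 2.15  0.05 -1.33] 0.004
[ 2.15  0.05 -1.33] 0.004
```

Request:
{"name": "servo_tool", "arguments": {
  "moves": [
    [2.15,0.07,-1.33,0.004,0.99],
    [2.15,0.07,-1.33,0.004,0.99],
    [2.15,0.07,-1.33,0.004,0.99],
    [2.15,0.07,-1.33,0.004,0.99],
    [2.15,0.07,-1.33,0.004,0.99],
    [2.15,0.07,-1.33,0.004,0.99],
    [2.15,0.07,-1.33,0.004,0.99],
    [2.15,0.07,-1.33,0.004,0.99],
    [0,0,0,0,0.99],
    [0,0,0,0,0.99]
  ]
}}

```text
clock: 6.95
tcp_pos: [0.6327, 0.1715, 0.0954]
orientation: [-0.071, -0.703, -0.071, 0.704]
wrist_force: [0.3, 1.0, 0.9]
finger_gap: 0.0005
```

```bash
python3 - <<'E'
from h import *
p=shot('wrist','w3.png'); s=env.get_state(); print(s['wrist_force']); plan([.633,.172,.074],.202-np.pi/2,rows=False)
E
```

```text
[ 0.31456041  0.61310037 -0.08981537]
cur [0.633  0.1715 0.0961] heading y -78.49 turn -0.001 xaxis [ 0.001  0.    -1.   ] tool delta cm [ 2.21 -0.05 -0.01]
```

View pics/w3.png

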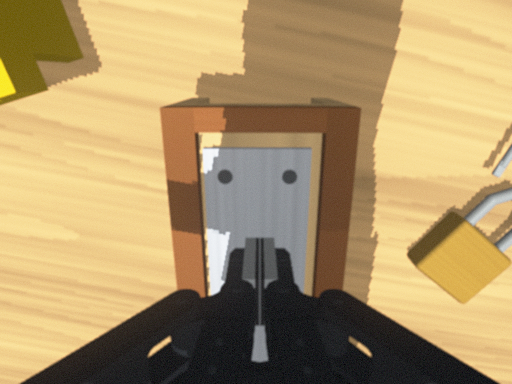

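The fingertips at (260,245) are over the plate, centred between the rails. Lowering gently.

Request:
{"name": "servo_tool", "arguments": {
  "moves": [
    [0.5,0,0,0,0.99],
    [0.5,0,0,0,0.99],
    [0.4,0,0,0,0.99],
    [0.3,0,0,0,0.99],
    [0.2,0,0,0,0.99],
    [0.1,0,0,0,0.99],
    [0.1,0,0,0,0.99],
    [0.05,0,0,0,0.99],
    [0,0,0,0,0.99],
    [0,0,0,0,0.99]
  ]
}}

```text
clock: 8.25
tcp_pos: [0.6329, 0.1715, 0.0741]
orientation: [0.071, 0.704, 0.071, -0.703]
wrist_force: [-0.7, 0.2, 3.3]
finger_gap: 0.0002
```

Request:
{"name": "servo_tool", "arguments": {
  "moves": [
    [0.04,0,0,0,0.99],
    [0,0,0,0,0.99],
    [0,0,0,0,0.99],
    [0,0,0,0,0.99],
    [0,0,0,0,0.99],
    [0,0,0,0,0.99],
    [0,0,0,0,0.99],
    [0,0,0,0,0.99],
    [0,0,0,0,0.99],
    [0,0,0,0,0.99]
  ]
}}

```text
clock: 9.5
tcp_pos: [0.6329, 0.1715, 0.0741]
orientation: [0.071, 0.704, 0.071, -0.703]
wrist_force: [-1.3, 0.5, 5.7]
finger_gap: 0.0005
```

Request:
{"name": "servo_tool", "arguments": {
  "moves": [
    [0.06,0,0,0,0.99],
    [0.06,0,0,0,0.99],
    [0,0,0,0,0.99],
    [0,0,0.2,0,0.99],
    [0,0,0.4,0,0.99],
    [0,0,0.5,0,0.99],
    [0,0,0.5,0,0.99],
    [0,0,0.4,0,0.99],
    [0,0,0,0,0.99],
    [0,0,0,0,0.99]
  ]
}}

```text
clock: 10.75
tcp_pos: [0.6153, 0.1677, 0.0741]
orientation: [0.071, 0.705, 0.071, -0.702]
wrist_force: [0.1, 0.1, 8.3]
finger_gap: 0.0002
```

```bash
python3 - <<'E'
from h import *
p=shot('wrist','w4.png'); s=env.get_state(); print(s['wrist_force']); plan([.633,.172,.074],.202-np.pi/2,rows=False)
E
```

```text
[ 1.00494925 -0.24453046  7.9477476 ]
cur [0.6152 0.1678 0.0741] heading y -78.5 turn -0.001 xaxis [ 0.005  0.001 -1.   ] tool delta cm [ 0.02 -0.06 -1.82]
```

View pics/w4.png

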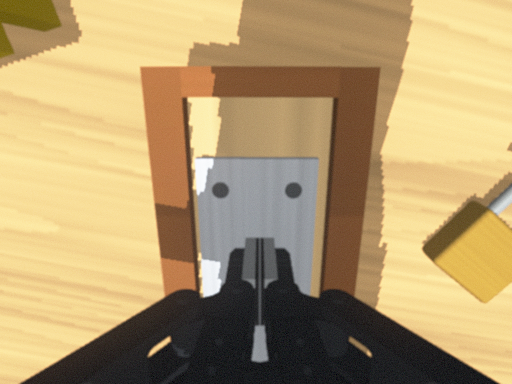

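The plate's rear edge at row 157 has moved off the stop, and the plate is following the fingers. I'll keep dragging.

Request:
{"name": "servo_tool", "arguments": {
  "moves": [
    [0.04,0,0.3,0,0.99],
    [0,0,0.6,0,0.99],
    [0,0,0.7,0,0.99],
    [0,0,0.7,0,0.99],
    [0,0,0.7,0,0.99],
    [0,0,0.7,0,0.99],
    [0,0,0.6,0,0.99],
    [0,0,0.4,0,0.99],
    [0,0,0,0,0.99],
    [0,0,0,0,0.99]
  ]
}}

```text
clock: 12.05
tcp_pos: [0.5698, 0.1584, 0.0741]
orientation: [0.071, 0.706, 0.071, -0.701]
wrist_force: [-0.1, 0.2, 10.1]
finger_gap: 0.0005
```

```bash
cat > pl.py <<'E'
from h import *
import sys
p=shot('wrist',sys.argv[1]); s=env.get_state(); print(s['wrist_force']); 
a=models.outline_of('plate',p); print(len(a))
q=shot('top'); b=models.outline_of('plate',q)
for pp,aa in ((p,a),(q,b)):
    for x in aa[:1]:
        m=np.array(x['pixels'],np.uint8); v,u=np.nonzero(m); print(x['conf'],m.sum(),'rows',v.min(),v.max())
        r=np.abs(v-v.min())<=1; print('rear edge', onz(pp,(u[r].mean(),v.min()),.074).round(4), 'front', onz(pp,(u[v==v.max()].mean(),v.max()+1),.074).round(4))
plan([.633,.172,.074],.202-np.pi/2,rows=False)
E
python3 pl.py w5.png
```

```text
[ 0.4987123  -0.26125963 10.80977047]
1
0.95 12777 rows 156 361
rear edge [0.6157 0.1802 0.074 ] front [0.499  0.1445 0.074 ]
0.56 397 rows 174 217
rear edge [0.5678 0.1371 0.074 ] front [0.4314 0.1184 0.074 ]
cur [0.5698 0.1585 0.0741] heading y -78.5 turn -0.001 xaxis [ 0.006  0.001 -1.   ] tool delta cm [ 0.05 -0.07 -6.46]
```

View pics/w5.png

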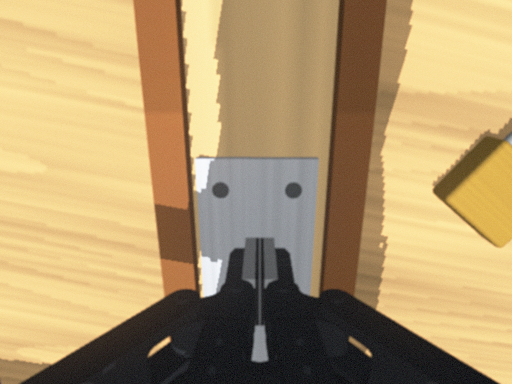

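No slip (the hole rows are unchanged), and the plate centre is now about -70 mm. I'll drag 18 mm more.

Request:
{"name": "servo_tool", "arguments": {
  "moves": [
    [0,0,0.3,0,0.99],
    [0,0,0.5,0,0.99],
    [0,0,0.6,0,0.99],
    [0,0,0.4,0,0.99],
    [0,0,0,0,0.99],
    [0,0,0,0,0.99],
    [-0.2,0,0,0,0.99],
    [-0.5,0,0,0,0.99],
    [-2,0,0,0,0.99],
    [-4,0,0,0,0.99]
  ]
}}

```text
clock: 13.5
tcp_pos: [0.5476, 0.1542, 0.1373]
orientation: [-0.071, -0.702, -0.071, 0.705]
wrist_force: [0.7, -1.3, 0.7]
finger_gap: 0.0002
```

```bash
python3 pl.py w6.png
```

```text
[ 1.87264711 -0.17651289  3.83793484]
1
0.94 10823 rows 126 358
rear edge [0.5999 0.1662 0.074 ] front [0.4112 0.1264 0.074 ]
0.95 569 rows 176 224
rear edge [0.5616 0.1364 0.074 ] front [0.4097 0.1317 0.074 ]
cur [0.5499 0.1546 0.1393] heading y -78.49 turn -0.001 xaxis [ 0.001  0.    -1.   ] tool delta cm [ 6.54 -0.05 -8.48]
```

View pics/w6.png

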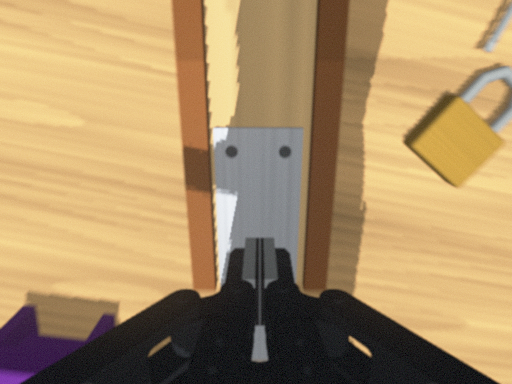

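```bash
python3 - <<'E'
from h import *
plan([.4664,.1388,.125],.200-np.pi/2,n=6)
E
```

```text
cur [0.5499 0.1546 0.1393] heading y -78.49 turn 0.001 xaxis [ 0.001  0.    -1.   ] tool delta cm [ 1.42 -0.12  8.5 ]
[ 0.24 -0.02  1.42] 0.0
[ 0.24 -0.02  1.42] 0.0
[ 0.24 -0.02  1.42] 0.0
[ 0.24 -0.02  1.42] 0.0
[ 0.24 -0.02  1.42] 0.0
[ 0.24 -0.02  1.42] 0.0
```

Request:
{"name": "servo_tool", "arguments": {
  "moves": [
    [0.24,-0.02,1.42,0,-1],
    [0.24,-0.02,1.42,0,-1],
    [0.24,-0.02,1.42,0,-1],
    [0.24,-0.02,1.42,0,-1],
    [0.24,-0.02,1.42,0,-1],
    [0.24,-0.02,1.42,0,-1],
    [0,0,0,0,-1],
    [0,0,0,0,-1],
    [0,0,0,0,-1],
    [0,0,0,0,-1]
  ]
}}

```text
clock: 14.95
tcp_pos: [0.4663, 0.1388, 0.1244]
orientation: [0.071, 0.704, 0.071, -0.703]
wrist_force: [1.1, 0.1, 0.5]
finger_gap: 0.0852
```

```bash
python3 - <<'E'
from h import *
p=shot('wrist','w7.png')
a=models.outline_of('plate',p)[0]; print(a['conf'],fit(p,np.array(a['pixels']),.19,.056,.07,.074,[.506,.147,.2]))
plan([.4664,.1388,.048],.200-np.pi/2,rows=False)
E
```

```text
0.69 (array([0.50583995, 0.14706816, 0.19836811]), np.float64(0.0132407546043396))
cur [0.4661 0.1387 0.1244] heading y -78.5 turn 0.001 xaxis [ 0. -0. -1.] tool delta cm [ 7.64 -0.   -0.03]
```

View pics/w7.png

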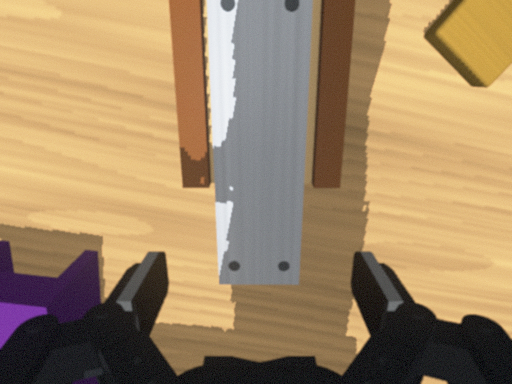

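The plate (220–300 columns, near edge at row 284) is straddled evenly. Descending and gripping.

Request:
{"name": "servo_tool", "arguments": {
  "grip_force": 50,
  "moves": [
    [1.5,0,0,0,-1],
    [2,0,0,0,-1],
    [2,0,0,0,-1],
    [1.4,0,0,0,-1],
    [0.7,0,0,0,-1],
    [0,0,0,0,-1],
    [0,0,0,0,-1],
    [0,0,0,0,-1],
    [0,0,0,0,-1],
    [0,0,0,0,-1]
  ]
}}

```text
clock: 16.3
tcp_pos: [0.466, 0.1387, 0.0486]
orientation: [0.071, 0.704, 0.071, -0.703]
wrist_force: [-0.5, 0.2, 0.9]
finger_gap: 0.0853
```

Request:
{"name": "servo_tool", "arguments": {
  "grip_force": 50,
  "moves": [
    [0,0,0,0,1],
    [0,0,0,0,1],
    [0,0,0,0,1],
    [0,0,0,0,1],
    [0,0,0,0,1],
    [0,0,0,0,1],
    [0,0,0,0,1],
    [0,0,0,0,1],
    [0,0,0,0,1],
    [0,0,0,0,1]
  ]
}}

```text
clock: 17.55
tcp_pos: [0.4658, 0.1387, 0.0485]
orientation: [0.071, 0.704, 0.071, -0.704]
wrist_force: [-1.3, -0.9, 5.9]
finger_gap: 0.0543
```

```bash
python3 - <<'E'
from h import *
p=shot('wrist','w8.png'); shot('side','s8.png'); print(env.get_state()['wrist_force'],env.get_state()['finger_gap'])
a=models.outline_of('plate',p)[0]; print(a['conf'],fit(p,np.array(a['pixels']),.19,.056,.07,.074,[.506,.147,.2]))
plan([.4664,.1388,.048],.200-np.pi/2,rows=False)
E
```

```text
[-2.12361764  0.68144108  5.74274033] 0.05500752968386917
0.65 (array([0.51778076, 0.14891655, 0.19431695]), np.float64(0.03287243843078613))
cur [0.4659 0.1387 0.0485] heading y -78.49 turn 0.001 xaxis [ 0. -0. -1.] tool delta cm [ 0.05  0.   -0.05]
```

View pics/w8.png

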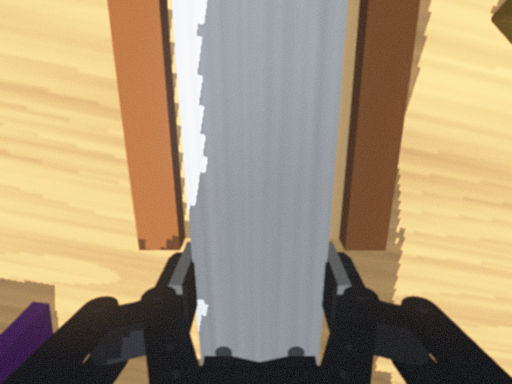

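Gripped at a 55 mm gap. Lifting.

Request:
{"name": "servo_tool", "arguments": {
  "grip_force": 60,
  "moves": [
    [0,0,0,0,1],
    [-0.2,0,0,0,1],
    [-0.4,0,0,0,1],
    [-0.7,0,0,0,1],
    [-1,0,0,0,1],
    [-1.2,0,0,0,1],
    [-1.2,0,0,0,1],
    [-1,0,0,0,1],
    [-0.5,0,0,0,1],
    [0,0,0,0,1]
  ]
}}

```text
clock: 18.95
tcp_pos: [0.466, 0.1387, 0.1107]
orientation: [0.071, 0.704, 0.071, -0.703]
wrist_force: [0.1, 0.3, -2.0]
finger_gap: 0.0542
```

```bash
cat > fr.py <<'E'
from h import *
import sys
p=shot('wrist',sys.argv[1]); shot('side',sys.argv[2]); s=env.get_state(); print(s['wrist_force'].round(2),s['ft_torque'].round(3),s['finger_gap'])
x,R=tool(); print(x,np.degrees(np.arctan2(R[1,1],R[0,1])))
i=cv2.imread('pics/'+sys.argv[2]); cv2.imwrite('pics/'+sys.argv[2],np.ascontiguousarray(cv2.resize(i[120:300,130:390],None,fx=3,fy=3,interpolation=cv2.INTER_CUBIC)))
E
python3 fr.py w9.png s9.png
```

```text
[-0.    0.28 -2.65] [0.006 0.137 0.025] 0.053915284468552795
[0.46553551 0.13866216 0.11008187] -78.49580771415854
```

View pics/w9.png

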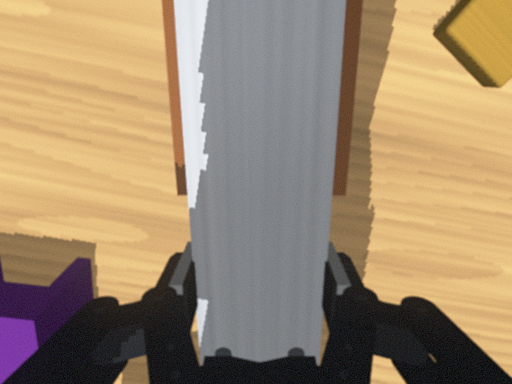

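View pics/s9.png

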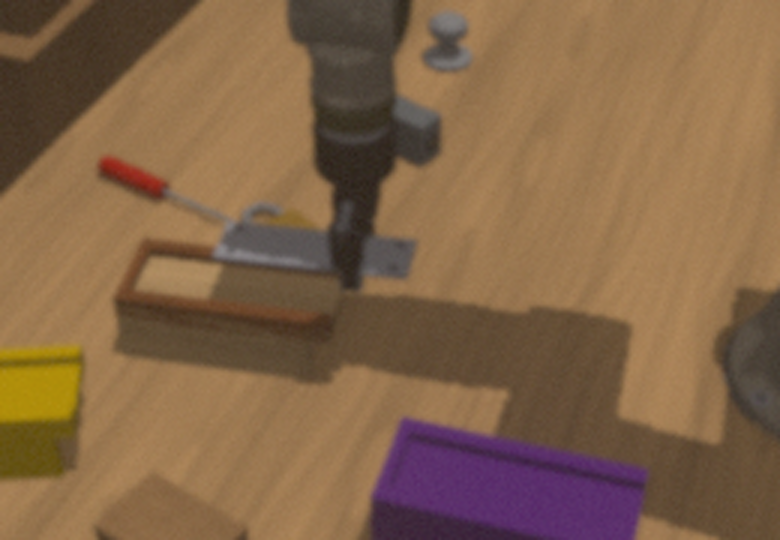

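The plate is held level and clear of the shelf. Planning the transfer.

```bash
python3 - <<'E'
from h import *
plan([.5544,-.2169,.14],-.328-np.pi/2,n=18)
E
```

```text
cur [0.4655 0.1387 0.1101] heading y -78.5 turn 0.529 xaxis [-0.001 -0.    -1.   ] tool delta cm [-2.99 36.61 -1.62]
[-0.17  2.03 -0.09] 0.029
[-0.17  2.03 -0.15] 0.029
[-0.17  2.03 -0.21] 0.029
[-0.17  2.02 -0.27] 0.029
[-0.17  2.01 -0.33] 0.029
[-0.17  2.   -0.39] 0.029
[-0.17  1.99 -0.45] 0.029
[-0.17  1.97 -0.5 ] 0.029
[-0.17  1.96 -0.56] 0.029
[-0.17  1.94 -0.62] 0.029
[-0.17  1.92 -0.67] 0.029
[-0.17  1.9  -0.73] 0.029
[-0.17  1.88 -0.79] 0.029
[-0.17  1.85 -0.84] 0.029
[-0.17  1.83 -0.9 ] 0.029
[-0.17  1.8  -0.95] 0.029
[-0.17  1.77 -1.  ] 0.029
[-0.17  1.74 -1.05] 0.029
```

Request:
{"name": "servo_tool", "arguments": {
  "moves": [
    [-0.3,1.0,-0.1,0.015,1],
    [-0.3,2.0,-0.1,0.03,1],
    [-0.3,2.0,-0.2,0.03,1],
    [-0.3,2.0,-0.2,0.03,1],
    [-0.3,2.0,-0.3,0.03,1],
    [-0.3,2.0,-0.4,0.03,1],
    [-0.3,2.0,-0.4,0.03,1],
    [-0.3,2.0,-0.5,0.03,1],
    [-0.3,2.0,-0.5,0.03,1],
    [-0.3,2.0,-0.6,0.03,1]
  ]
}}

```text
clock: 20.3
tcp_pos: [0.5125, -0.0502, 0.1403]
orientation: [0.03, -0.706, 0.031, 0.707]
wrist_force: [0.3, 0.6, -1.3]
finger_gap: 0.0543
```

Request:
{"name": "servo_tool", "arguments": {
  "moves": [
    [0,2.0,-0.6,0.03,1],
    [0,2.0,-0.7,0.03,1],
    [0,1.9,-0.8,0.03,1],
    [0,1.9,-0.8,0.03,1],
    [0,1.9,-0.9,0.03,1],
    [0,1.8,-0.9,0.03,1],
    [0,1.8,-1.0,0.03,1],
    [0,1.0,-0.6,0.02,1],
    [0,0.5,-0.3,0.01,1],
    [0,0,0,0,1]
  ]
}}

```text
clock: 21.55
tcp_pos: [0.5498, -0.2071, 0.1403]
orientation: [0.114, -0.698, 0.114, 0.698]
wrist_force: [-0.8, 1.2, -1.4]
finger_gap: 0.0543
```

```bash
python3 - <<'E'
from h import *
p=shot('wrist','w10.png'); q=shot('top','t10.png')
i=cv2.imread('pics/t10.png'); cv2.imwrite('pics/t10.png',cv2.resize(i[100:240,240:420],None,fx=4,fy=4,interpolation=cv2.INTER_CUBIC))
s=env.get_state(); print(s['wrist_force'].round(2),s['ft_torque'].round(3),s['finger_gap'],s['joint_pos'].round(2))
plan([.5544,-.2169,.05],-.328-np.pi/2,n=4)
E
```

```text
[-0.72  0.23 -1.54] [ 0.007  0.019 -0.009] 0.05406000076419805 [-0.5   0.38 -0.09  1.11  0.    2.97]
cur [ 0.5497 -0.2066  0.1404] heading y -108.54 turn 0.004 xaxis [-0.  0. -1.] tool delta cm [ 9.04  0.83 -0.78]
[ 2.26  0.21 -0.19] 0.001
[ 2.26  0.21 -0.19] 0.001
[ 2.26  0.21 -0.2 ] 0.001
[ 2.26  0.21 -0.2 ] 0.001
```

View pics/w10.png

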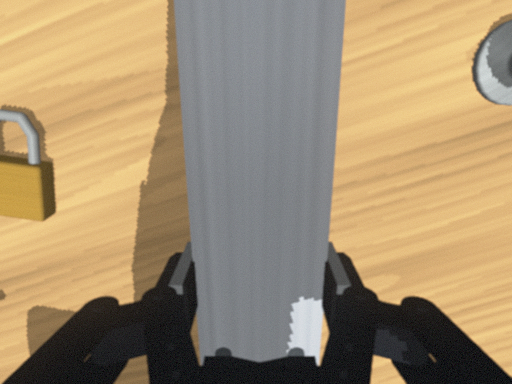

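View pics/t10.png

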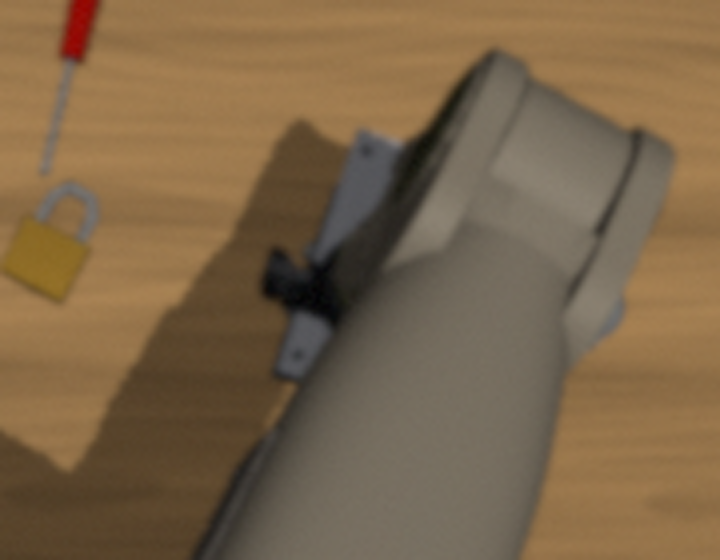

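Request:
{"name": "servo_tool", "arguments": {
  "moves": [
    [0,0.4,-0.4,0.002,1],
    [0,0.4,-0.4,0.002,1],
    [1.0,0,0,0,1],
    [1.5,0,0,0,1],
    [2,0,0,0,1],
    [2,0,0,0,1],
    [1.5,0,0,0,1],
    [1.0,0,0,0,1],
    [0,0,0,0,1],
    [0,0,0,0,1]
  ]
}}

```text
clock: 22.9
tcp_pos: [0.5553, -0.2175, 0.051]
orientation: [-0.115, 0.698, -0.116, -0.697]
wrist_force: [1.1, 0.2, -1.6]
finger_gap: 0.0545
```

```bash
python3 - <<'E'
from h import *
p=shot('wrist','w11.png'); q=shot('side','s11.png')
i=cv2.imread('pics/s11.png'); cv2.imwrite('pics/s11.png',cv2.resize(i[110:220,200:330],None,fx=5,fy=5,interpolation=cv2.INTER_CUBIC))
s=env.get_state(); print(s['wrist_force'].round(2),s['finger_gap'])
plan([.5544,-.2169,.0385],-.328-np.pi/2,rows=False)
E
```

```text
[ 0.2   0.73 -1.88] 0.054509209549058114
cur [ 0.5555 -0.2176  0.0512] heading y -108.81 turn -0.0 xaxis [ 0.001 -0.001 -1.   ] tool delta cm [ 1.27 -0.03  0.13]
```

View pics/w11.png

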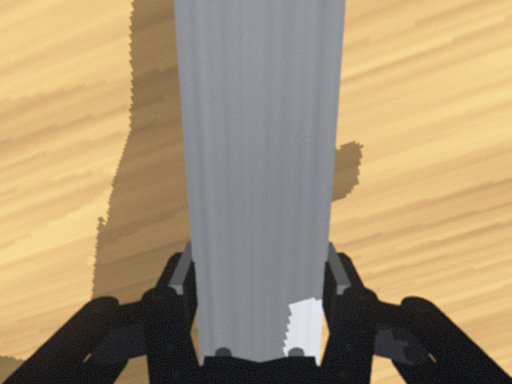

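View pics/s11.png

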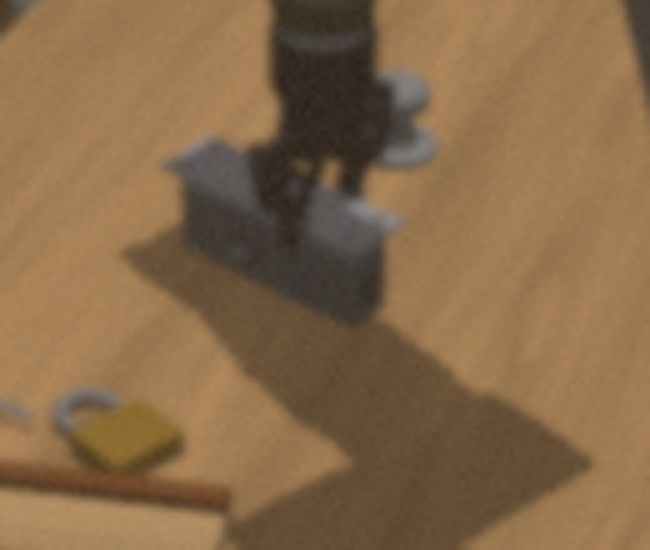

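It is straddling the closer and aligned. About 12 mm remains, so I'll lower gently.

Request:
{"name": "servo_tool", "arguments": {
  "moves": [
    [0.3,0,0.1,0,1],
    [0.3,0,0,0,1],
    [0.2,0,0,0,1],
    [0.1,0,0,0,1],
    [0.1,0,0,0,1],
    [0.1,0,0,0,1],
    [0.06,0,0,0,1],
    [0.04,0,0,0,1],
    [0,0,0,0,1],
    [0,0,0,0,1]
  ]
}}

```text
clock: 24.25
tcp_pos: [0.554, -0.217, 0.0389]
orientation: [-0.115, 0.698, -0.116, -0.697]
wrist_force: [-1.4, 0.7, 4.9]
finger_gap: 0.0543
```

Contact is felt (+6.5 N). Releasing gradually.

Request:
{"name": "servo_tool", "arguments": {
  "moves": [
    [0,0,0,0,1],
    [0,0,0,0,-0.35],
    [0,0,0,0,-0.4],
    [0,0,0,0,-0.45],
    [0,0,0,0,-0.5],
    [0,0,0,0,-0.6],
    [0,0,0,0,-0.7],
    [0,0,0,0,-0.75],
    [0,0,0,0,-0.75],
    [0,0,0,0,-0.75]
  ]
}}

```text
clock: 25.5
tcp_pos: [0.5539, -0.2169, 0.0384]
orientation: [-0.115, 0.698, -0.116, -0.698]
wrist_force: [0.2, 0.8, -0.3]
finger_gap: 0.0745
```

```bash
python3 fr.py w12.png s12.png
```

```text
[-0.31 -0.15 -0.4 ] [0.019 0.049 0.02 ] 0.07491571634837646
[ 0.55393002 -0.21694542  0.03840695] -108.80458053656817
```

View pics/w12.png

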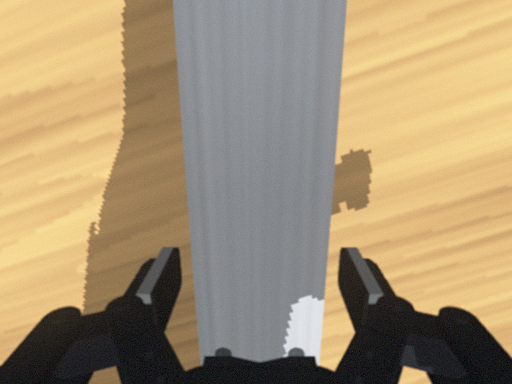

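Both fingers are clear of the plate. Raising straight up.

Request:
{"name": "servo_tool", "arguments": {
  "moves": [
    [-0.5,0,0,0,-0.75],
    [-1,0,0,0,-0.75],
    [-2,0,0,0,-0.75],
    [-3,0,0,0,-0.75],
    [-3,0,0,0,-0.75],
    [-3,0,0,0,-0.75],
    [-3,0,0,0,-0.75],
    [-3,0,0,0,-0.75],
    [-2,0,0,0,-0.75],
    [0,0,0,0,-0.75]
  ]
}}

```text
clock: 26.85
tcp_pos: [0.5549, -0.2174, 0.246]
orientation: [-0.115, 0.699, -0.116, -0.696]
wrist_force: [0.4, 0.2, -0.4]
finger_gap: 0.0747
```

Request:
{"name": "servo_tool", "arguments": {
  "moves": [
    [0,-1,2,0,-0.75],
    [0,-1,2,0,-0.75],
    [0,-1,2,0,-0.75],
    [0,-1,2,0,-0.75],
    [0,0,0,0,-0.75],
    [0,0,0,0,-0.75],
    [0,0,0,0,-0.75],
    [0,0,0,0,-0.75],
    [0,0,0,0,-0.75],
    [0,0,0,0,-0.75]
  ]
}}

```text
clock: 28.1
tcp_pos: [0.4912, -0.1534, 0.2433]
orientation: [0.116, -0.698, 0.116, 0.698]
wrist_force: [0.3, -0.3, 0.5]
finger_gap: 0.0747
```

```bash
python3 fr.py w13.png s13.png; python3 - <<'E'
from h import *
p=shot('wrist')
for a in models.outline_of('plate',p)[:1]: print('plate',a['conf'],fit(p,np.array(a['pixels']),.19,.056,.06,.064,[.593,-.23,-.328]))
for t in ['closer','closer_top','padlock','doorknob']:
    for a in models.pinpoint(t,p)[:1]: print(t,a['conf'],onz(p,a['location'],.06 if t=='closer_top' else 0).round(4))
E
```

```text
[ 0.07 -0.56  0.34] [ 0.036 -0.002 -0.012] 0.07443836461563268
[ 0.49112199 -0.15332032  0.24337004] -108.80712119622568
plate 0.82 (array([ 0.5938617 , -0.23086354, -0.32379585]), np.float64(0.015405774116516113))
padlock 0.91 [0.6101 0.0043 0.    ]
doorknob 0.3 [0.47   0.2116 0.    ]
```

View pics/w13.png

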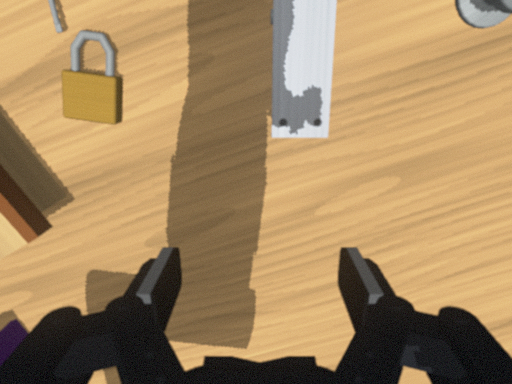

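View pics/s13.png

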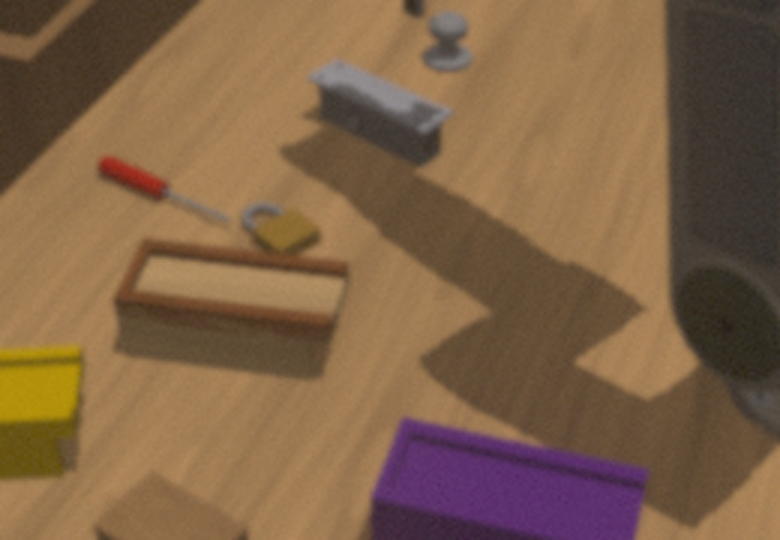

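The plate fits at (0.594, -0.231), yaw -0.324, against the closer's earlier fit of (0.593, -0.230), yaw -0.328. The side view shows it flat with an even overhang, so I'm handing in.

```bash
python3 -c "
from h import *
print(order.hand_in())"
```

```text
the job is handed in; nothing more can be done
None
```

The plate now lies on the upturned back of the door closer, and the job was handed in at about 28 s of the 54 s allowed. The hand-in gives no verdict.

**What I did:** I pressed the plate with the shut fingertips at about 8–11 N and slid it about 83 mm. It did not slip, and its centre ended at about -89 mm in the shelf's frame. I then gripped its overhanging end across the width at 50–60 N and lifted it level. I carried it over, lowered it until I felt about 6 N of contact, then let go and backed away.

**Last checks:**
- **Position:** the wrist camera puts the plate centre at (0.594, -0.231) m with yaw -0.324 rad. The closer, measured before placing, was at (0.593, -0.230) m with yaw -0.328 rad. That is about 1 mm and 0.004 rad off, well inside the limits.
- **Side view:** the plate lies flat on the closer, and the padlock, door knob, screwdriver and carton look undisturbed.
- **Robot:** the wrist force is near zero and the arm is clear of everything.

**What failed or disagreed:**
- The shelf and plate fits from the top camera were poor because the arm was partly in the way, so I used the wrist camera instead.
- The networks could not re-find the closer under the plate, so the final comparison rests on its earlier pose.
- In the last wrist picture a low-confidence door knob report (0.3) landed in the wrong place, and I ignored it.

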